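# Load the specimen bonding press

## Task

Put the glued specimen under the weight of the bonding press: first lift the press head by its top bar, clicking up tooth by tooth, until the foot is well clear of the specimen's height and the head hangs on its pawl with your hand off it, then push the specimen slide fully home to its end stop. Only now squeeze the release trigger against the top bar, let the head down gently until the foot rests on the glass, and only then let go, so that the head's own weight holds the specimen down. Never drop the head on the glass or press hard on it, never squeeze the trigger before the slide is home, and leave the other things on the bench where they are.

Things in the scene. Friction and masses are not known exactly. Their poses are not given: they have to be found in the camera images.
- press: The bonding press, bolted to the bench: a 200 x 180 x 16 mm aluminium base plate, at its back a 197 mm column (toothed steel rail between two guide rods, cap on top) and, to its left, a slideway wing. Origin: centre of the base plate's underside. Its x axis points from the front to the column, y to the left (the side the slide comes out), z up. All offsets below are in this frame, in mm (x, y, z).
- head (a joint): Height of the press head on the column, m: 0 lowest, 0.060 at the top stop, up is positive. The head is an aluminium yoke of 0.65 to 0.92 kg that falls freely when the pawl is lifted. The pawl holds it at every 8 mm (0, 8, 16 .. 56 mm); between these it drops back to the tooth below. Lifting it past a tooth takes its weight plus 5 to 10 N. It starts at 0 or 8 mm.
- bar (a point): Centre of the head's top bar, by which it is lifted: a grey bar along the press's y, 12 mm thick (x) and 16 mm high, rubber-sleeved, free over 80 mm, highest part of the press, above the column. It lies at (63, 0, 228 + head). Nothing stands beside it but the trigger bar, 28 mm in front.
- trigger (a point): Centre of the trigger bar: grey, parallel to and level with the top bar, 8 mm thick (x), 62 mm long, 16 mm high, rubber-sleeved, at (25, 0, 228 + head) when free. 28 mm gap to the top bar. Upper end of the pawl lever (pin 88 mm below). Squeezed towards the top bar the pawl clears after 9 mm and it stops after 17 mm (33 mm over both bars; 50 when free); 3 to 6 N. Have the top bar gripped by then.
- pawl (a joint): Angle of the sprung pawl and trigger, rad: about 0 seated in a tooth, up to about 0.1 as it rides over a tooth by itself, 0.19 to 0.2 with the trigger squeezed to its stop. Above about 0.11 the head is free to go down; let go, it springs back.
- foot: The head's round foot, 40 mm across, rubber-faced (gives about 1 mm at 15 N), under the nose of the head. Origin: centre of its underside, at (-40, 0, 40 + head). It moves with the head.
- slide (a joint): Travel of the specimen slide, m: 0 fully out to the left, 0.090 fully home on its end stop with the specimen under the foot; it moves along the press's -y. Friction about 2 N. It starts at 0 to 0.015.
- knob (a point): Centre of the slide's upright steel knob, 18 mm across, its grip part 22 mm high from 11 mm below this point to 11 mm above; at (-40, 185 - slide, 50). 95 mm from the specimen's centre, at the outer end of the slide.
- specimen: The glued specimen in the nest of the slide: a white mount block 50 x 45 x 27 mm with a glass coupon 40 x 36 mm standing out of its top. Origin: centre of the block's underside, at (-40, 90 - slide, 27). The glass's upper face is 31.5 to 35 mm above that origin: it differs from piece to piece and is not measured, so the foot meets it at a head value of 0.0185 to 0.022. It rides with the slide.
- tin: Bystander: flat metal tin 60 x 95 x 20 mm behind the column. Origin: underside centre.
- slidebox: Bystander: white slide box 85 x 30 x 30 mm in front of the press. Origin: underside centre.
- dish: Bystander: clear covered dish, 64 mm across, 21 mm high, right of the press. Origin: underside centre.
- bottle: Bystander: clear bottle 64 mm across, 170 mm high, at the right. Origin: underside centre.
- roll: Bystander: paper roll 110 mm across, 100 mm high, standing on the left. Origin: underside centre.
- jar: Bystander: amber jar 60 mm across, 75 mm high, at the right. Origin: underside centre.
- driver: Bystander: screwdriver 170 mm long lying at the left front. Origin: underside centre.

How it is judged:
By the outcome, as a careful person would: the job done as asked, in the order asked, and still so for the second after the job is handed in, with the robot touching nothing.
It also fails if it takes over 72 s, if anything falls off the work surface, if the arm or the gripper's body presses on something with over 40 N, if the wrist force passes 120 N, or if a joint passes its speed limit or range.

## Robot

A 6-joint arm with a two-finger parallel gripper is mounted at the origin on the work surface. World frame = base frame: x ahead of the robot, y to its left, z up, the work surface at z = 0. Lengths are in mm, angles in rad, forces in N, time in s.
With the tool pointing down it reaches from about 350 to 975 mm from the base axis. Payload 7.1 kg.
Tool frame: the origin (TCP) lies midway between the tips of the shut fingers; the grasp point (between the pads) lies 19 mm behind it (ctrl.grip_depth is the distance from the TCP to the grasp point, in mm); z points along the fingers, y is the line along which they close (so a half turn about z gives the same grasp; the last joint's range is limited). The gripper opens to 88 mm and grips with 3 to 60 N. Pads are 20 mm wide; open, the fingers measure 115 mm over their backs; the gripper's body (75 mm by 178 mm) begins 61 mm behind the grasp point.
Start: joints at [-1.295, 0.423, 1.63, -0, 1.089, -0.019], TCP at [181.611, -598.015, 222.675] pointing down, gripper open.
Joint ranges: [-3, 3], [-0.9, 2.11], [0.09, 2.58], [-1.31, 4.45], [0.11, 2.69], [-2.54, 2.54]. Speed limits (rad/s): [2.39, 2.39, 3.01, 3.14, 3.14, 3.14].

## Interface

Orientations are given as a rotation vector (axis times angle).
In Python, from workcell import ctrl, cams gives the robot as it stands.
- The arm moves only by the tool move_arm, never from a script. Its argument "steps" is a list of rows, each a list of 3 entries, a list of its own where there are three numbers: the shift along the tool's x, y, z in units of 25 mm (1.0 is 25 mm), then the turn about the tool's z in units of 5 degrees (1.0 is 5 degrees), then the closure, from 0 (fully open) to 1 (shut). A call has 1 to 20 rows; each row shifts and turns the commanded pose from where the row before left it, along the tool's axes as they then stand; what a row does not reach is not made up. A row lasts 1/12 s, in which the tool goes at most 41.7 mm and 7.16 degrees, less where a joint would pass 70% of its speed; a pose out of reach is approached as far as the arm can. A call is refused whole if a number of a shift passes 1 or a number of a turn 1, either way. A call with a gripper value outside its range is refused whole. The fingers move at their own pace and stop on an object; the grip force is fixed at half the most. Time passes only in rows, so rows that do not move let the fingers close. It gives the time, the measured TCP pose, the force, the opening and the grip force at its end, in the units of the state.
- ctrl.get_obs(): the state, without advancing time (a new reading comes with each control period).
- cams.get_image(name): name is "side" or "top" or "wrist"; returns a dict with "image" (480x640x3 uint8, red, green, blue), "camera_matrix" (3x3 intrinsics, pixels), "k1" (the pictures are not rectified: a ray, as slopes to the right and down, at radius r is drawn at 1 + k1 r^2 times it, then the intrinsics apply), "xyz" and "rotation" of the camera in the world; the wrist camera has in their place "mount" (4x4, takes a point from camera to tool coordinates, whose origin is the TCP and whose axes are the flange's). Camera axes: x right, y down, z forward; pixel columns grow to the right and rows downward; lengths in mm; the calibration is good to about 2 mm. A picture is of the moment at which its call begins: read the wrist's pose just before it. There is no depth.
- ctrl.close_job(): hands the job in; it is judged then, once.
Trained networks look in the newest picture that a camera, given by its name, has taken for a name from the list of things; names that differ only in an ending like _2 or _b are one class to them, and where a whole thing is asked for, a point or a joint stands for the part that bears it (a point fixed in the world has none). Each returns a list of dicts, best first, with "p" (0 to 1); they miss things now and then, are a little off and sometimes report something else, mostly with a low value. They report only what shows in the picture. A call takes as long as a camera call.
- cams.boxes_of(camera, thing): "rect" ([centre column, centre row, width, height] in pixels, round what is visible of it).
- cams.cut_out(camera, thing): "pixels" (480x640 bool, what is visible of it) and "rect" ([centre column, centre row, width, height] in pixels, round what is visible of it).
The state is a dict: "t": time; "qpos": joint angles; "qvel": joint speeds; "joint_torque": joint torques, N m; "ee_pos": TCP position; "orientation": TCP orientation; "ft_force": force on the tool from outside, world axes, zero at the start; "moment": the same for the moment, N m; "width": finger opening in mm; "grasp_force": force on a finger pad.
Only numpy, scipy, OpenCV 4.12 (cv2) and the standard library are available. Lean on these libraries where they do the work, as an engineer would, in place of code of your own. Each camera call takes 0.05 s, during which the arm holds its last target. There are 200 camera calls.

## Working session

There is one attempt and no reset: what is moved stays moved. The work goes in short steps, Python scripts to look and compute and a tool call to move; the robot and the scene stay as the last step left them, time stands still between calls to the robot, and variables do not carry over. Pictures are saved under pics/ and viewed, at most 10 in all, crops included, and the job is handed in when it is done.

Besides the shell and the picture viewer there is one more tool, called by a JSON object that holds its "api" and its "payload". move_arm: Moves the arm, as the interface text tells. Its arguments: {"type":"object","properties":{"steps":{"type":"array"}},"required":["steps"]}

```bash
ls; mkdir -p pics; cat > h.py <<'E'
import numpy as np, cv2
from scipy.spatial.transform import Rotation as R
from workcell import ctrl, cams
def cam(name):
    o=ctrl.get_obs(); d=cams.get_image(name)
    if 'mount' in d:
        T=np.eye(4);T[:3,:3]=R.from_rotvec(o['orientation']).as_matrix();T[:3,3]=o['ee_pos']
        M=T@np.array(d['mount']); d['xyz']=M[:3,3]; d['rotation']=M[:3,:3]
    return d
def proj(d,P):
    P=np.atleast_2d(P); p=(P-np.array(d['xyz']))@np.array(d['rotation'])
    s=p[:,:2]/p[:,2:]; r2=(s**2).sum(1,keepdims=True); s=s*(1+d['k1']*r2)
    K=np.array(d['camera_matrix']); return s@K[:2,:2].T+K[:2,2]
def ray(d,uv,z):
    K=np.array(d['camera_matrix']); s0=(np.array(uv)-K[:2,2])/[K[0,0],K[1,1]]; s=s0.copy()
    for _ in range(20): s=s0/(1+d['k1']*(s@s))
    v=np.array(d['rotation'])@np.r_[s,1]; c=np.array(d['xyz']); return c+v*(z-c[2])/v[2]
E
python3 - <<'E'
from h import *
o=ctrl.get_obs(); print(o)
for n in ['top','side','wrist']:
    d=cam(n); cv2.imwrite(f'pics/{n}0.png',d['image'][:,:,::-1]); print(n,np.round(d['xyz']),np.round(d['rotation'],3).tolist(),d['k1'],d['camera_matrix'][0])
    for t in ['press','bar','trigger','knob','specimen','foot','slide','head','bottle','roll','jar','tin','driver','dish','slidebox']:
        print(t,[(np.round(b['rect'],1).tolist(),round(b['p'],2)) for b in cams.boxes_of(n,t)[:2]])
E
```

```text
pics
{'t': 0.0, 'qpos': array([-1.29496215e+00,  4.23843182e-01,  1.63067382e+00, -3.32237472e-05,
        1.08862753e+00, -1.90094122e-02]), 'qvel': array([-7.41253864e-04,  5.66080023e-05, -1.12111966e-03,  8.37219640e-04,
        8.12673364e-04,  6.83822662e-04]), 'joint_torque': array([ 2.29672414e-04, -5.44631875e+01, -2.73667413e+01,  6.44427328e-02,
        2.28093902e-02, -1.37008428e-04]), 'ee_pos': array([ 181.47692666, -597.48891936,  221.90660823]), 'orientation': array([-3.10599377e+00, -4.61261902e-01,  3.57832652e-04]), 'ft_force': array([ 0.44059133, -0.28227016,  0.02791351]), 'moment': array([-0.01455446, -0.05809511,  0.0296589 ]), 'grasp_force': 0.0, 'width': 88.14765885833198}
top [ 370.    3. 1385.] [-2.163, 2.187, -0.146] -0.16018535882720783 [610.62482064   0.         311.20986262]
press [([338.2, 235.1, 139.1, 116.3], 0.83)]
bar [([365.6, 220.2, 80.3, 82.8], 0.71)]
trigger [([369.8, 213.8, 20.5, 25.7], 0.67), ([114.6, 250.7, 63.1, 49.8], 0.45)]
knob [([304.6, 207.0, 59.9, 63.0], 0.74)]
specimen [([336.9, 233.7, 137.4, 116.6], 0.57)]
foot [([335.6, 245.6, 15.8
[... 1108 characters left out ...]
tle [([355.6, 150.2, 20.3, 59.1], 0.89)]
roll [([229.7, 430.8, 61.9, 81.2], 0.98), ([375.3, 209.6, 24.2, 22.0], 0.18)]
jar [([283.0, 251.0, 63.8, 28.7], 0.71), ([407.9, 181.4, 29.7, 29.6], 0.69)]
tin [([299.0, 198.4, 27.3, 22.1], 0.89)]
driver [([326.3, 390.6, 52.0, 65.8], 0.63), ([299.5, 198.7, 29.6, 21.2], 0.19)]
dish [([375.5, 210.2, 24.3, 20.6], 0.61)]
slidebox [([330.4, 287.6, 34.9, 28.0], 0.91)]
wrist [ 257. -576.  386.] [[0.291, -0.917, -0.275], [-0.957, -0.279, -0.084], [0.001, 0.287, -0.958]] -0.013663684175356891 [365.0182948   0.        319.9544192]
press []
bar []
trigger []
knob []
specimen []
foot []
slide []
head []
bottle []
roll []
jar []
tin []
driver []
dish []
slidebox []
```

```bash
python3 - <<'E'
s=open('h.py').read()
s=s.replace("    return d\ndef proj","    else: d['rotation']=R.from_rotvec(d['rotation']).as_matrix()\n    return d\ndef proj",1)
open('h.py','w').write(s)
import cv2
a=cv2.imread('pics/top0.png')[150:330,240:480]; b=cv2.imread('pics/side0.png')[130:310,220:460]
cv2.imwrite('pics/topc.png',cv2.resize(a,(800,600),interpolation=cv2.INTER_CUBIC)); cv2.imwrite('pics/sidec.png',cv2.resize(b,(800,600),interpolation=cv2.INTER_CUBIC))
E
```

```text
(no output)
```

View pics/topc.png

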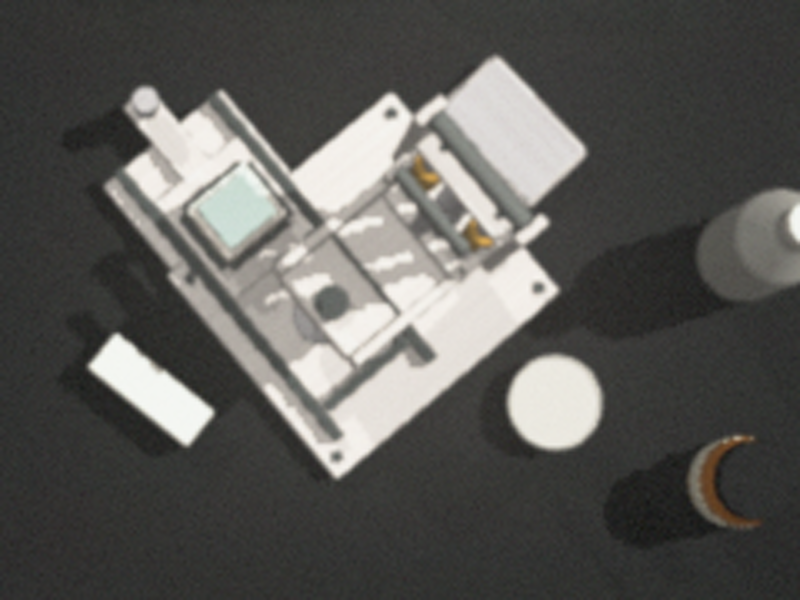

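View pics/sidec.png

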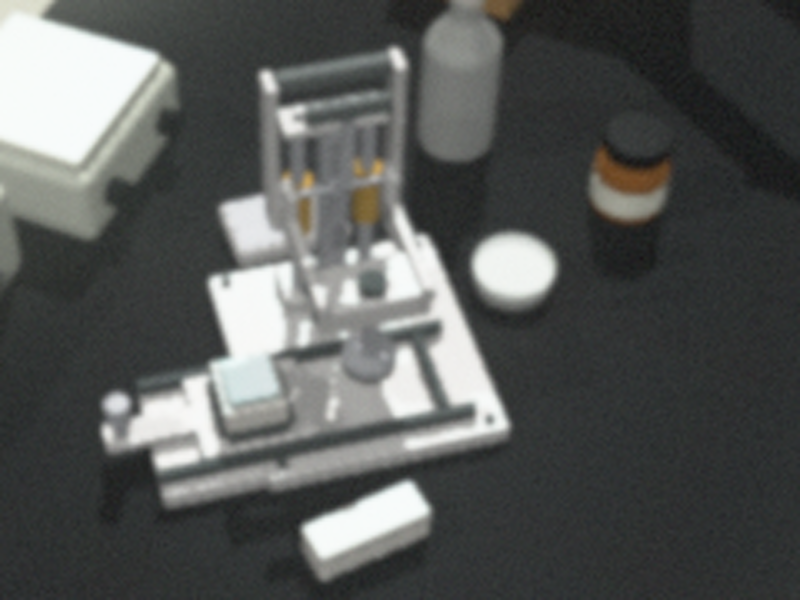

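Top crop: the base corners show at (338,478), (558,292), (392,93) and (170,275), the knob at (145,97), the top bar from (435,118) to (530,218), and the trigger bar from (400,172) to (470,248). In the side crop the front-right base corner is at (508,432), the back corners at (428,236) and (210,280), the knob top at (117,400), the top bar centre at (338,74) and the trigger at (347,108). I'll fit the press pose to these points.

```bash
cat > fit.py <<'E'
from h import *
from scipy.optimize import least_squares
def W(p,P): # p: x,y,yaw
    c,s=np.cos(p[2]),np.sin(p[2]); P=np.atleast_2d(np.array(P,float)); return np.c_[p[0]+c*P[:,0]-s*P[:,1],p[1]+s*P[:,0]+c*P[:,1],P[:,2]]
E
python3 - <<'E'
from fit import *
dt,ds=cam('top'),cam('side')
T=lambda u,v:(240+u/3.3333,150+v/3.3333); S=lambda u,v:(220+u/3.3333,130+v/3.3333)
obs=[]
for d,f,L in [(dt,T,[((-100,-90,16),(338,478)),((100,-90,16),(558,292)),((100,90,16),(392,93)),((-100,90,16),(170,275)),('k',(145,97)),('b',(483,168)),('t',(435,210)),('g',(237,208))]),
 (ds,S,[((-100,-90,16),(508,432)),((100,-90,16),(428,236)),((100,90,16),(210,280)),('k',(117,397)),('b',(338,72)),('t',(347,106)),('g',(250,378))])]:
    for a,b in L: obs.append((d,a,f(*b)))
def pt(a,q):
    h,s=q[3],q[4]
    return {'k':(-40,185-s,61),'b':(63,0,236+h),'t':(25,0,236+h),'g':(-40,90-s,60)}[a] if isinstance(a,str) else a
res=lambda q:np.concatenate([(proj(d,W(q,pt(a,q)))[0]-uv) for d,a,uv in obs])
best=min((least_squares(res,[400,0,y,4,5],loss='soft_l1',x_scale=[50,50,.3,5,5]) for y in np.arange(-3,3.2,.7)),key=lambda r:r.cost)
print(best.x,best.cost); print(np.round(best.fun if 0 else res(best.x).reshape(-1,2),1).tolist())
q=best.x; np.save('q.npy',q)
for k in 'bt': print(k,W(q,pt(k,q)))
print('knob',W(q,pt('k',q)),'push dir',W([0,0,q[2]],(0,-1,0)))
print('quant yaw deg',np.degrees(q[2]))
for h0 in (0,8):
  r=least_squares(lambda v:res([v[0],v[1],v[2],h0,v[3]]),[q[0],q[1],q[2],q[4]],loss='soft_l1'); print(h0,r.x,r.cost)
E
```

```text
[ 5.22590638e+02 -1.16233016e+02 -8.98313283e-01  2.71671954e+00
  3.32049442e-01] 10.644538687260969
[[-0.5, 1.1], [1.2, 0.8], [0.6, -0.1], [-0.7, -0.0], [0.7, 0.9], [-0.1, 1.4], [-0.8, 1.2], [0.3, 0.7], [-0.4, -1.4], [-0.7, -0.8], [-1.1, -1.3], [-1.1, 1.6], [-2.1, -0.8], [-0.3, 0.1], [-1.4, -0.5]]
b [[ 561.83524952 -165.51648712  238.71671954]]
t [[ 538.16389683 -135.78994912  238.71671954]]
knob [[642.13497381  30.09334454  61.        ]] push dir [[-0.78227732 -0.62293033  0.        ]]
quant yaw deg -51.46955980908838
0 [ 5.22752563e+02 -1.16661353e+02 -8.97611829e-01  1.11839573e-01] 11.18803189722134
8 [ 522.35771201 -115.61888521   -0.89972643    0.7060557 ] 12.116124411628702
```

{"api": "move_arm", "payload": {"steps": [[[0,0,-0.86],-0.86,0.3],[[0,0,-0.86],-0.86,0.3],[[0,0,-0.86],-0.86,0.3],[[0,0,-0.86],-0.86,0.3],[[0,0,-0.86],-0.86,0.3],[[1,-0.2,0],0,0.6],[[1,-0.2,0],0,0.6],[[1,-0.2,0],0,0.6],[[1,-0.2,0],0,0.6],[[1,-0.2,0],0,0.6],[[1,-0.2,0],0,0.6],[[1,-0.2,0],0,0.6],[[1,-0.2,0],0,0.6],[[1,-0.2,0],0,0.6],[[1,-0.2,0],0,0.6],[[1,-0.2,0],0,0.6],[[1,-0.2,0],0,0.6],[[1,-0.2,0],0,0.6],[[1,-0.2,0],0,0.6],[[1,-0.2,0],0,0.66]]}}

```text
t: 4.17
ee_pos: [429.6, -305.3, 330.3]
orientation: [2.967, 1.033, 0.0]
ft_force: [-0.3, -0.5, 0.4]
width: 31.9
grasp_force: 0.0
```

```bash
cat >> fit.py <<'E'
def where(q,target=None):
    o=ctrl.get_obs(); Rm=R.from_rotvec(o['orientation']).as_matrix()
    print('t %.2f tcp %s w %.1f f %s gf %.1f'%(o['t'],np.round(o['ee_pos'],1),o['width'],np.round(o['ft_force'],1),o['grasp_force']))
    c,s=np.cos(q[2]),np.sin(q[2]); d=o['ee_pos'][:2]-q[:2]
    print('tcp in press',np.round([c*d[0]+s*d[1],-s*d[0]+c*d[1],o['ee_pos'][2]],1),'tooly minus pressx deg',round(np.degrees(np.arctan2(Rm[1,1],Rm[0,1])-q[2]),2),'tilt',np.round(Rm[:,2],4))
    if target is not None: print('shift units',np.round((W(q,target)[0]-o['ee_pos'])@Rm/25,2))
E
python3 - <<'E'
from fit import *
q=np.load('q.npy'); where(q,(63,0,330)); d=cam('wrist'); cv2.imwrite('pics/w1.png',d['image'][:,:,::-1])
E
```

```text
t 4.17 tcp [ 429.6 -305.3  330.3] w 31.9 f [-0.3 -0.5  0.4] gf 0.0
tcp in press [  90.  -190.5  330.3] tooly minus pressx deg -0.14 tilt [ 3.e-04 -2.e-04 -1.e+00]
shift units [ 7.62 -1.1   0.01]
```

View pics/w1.png

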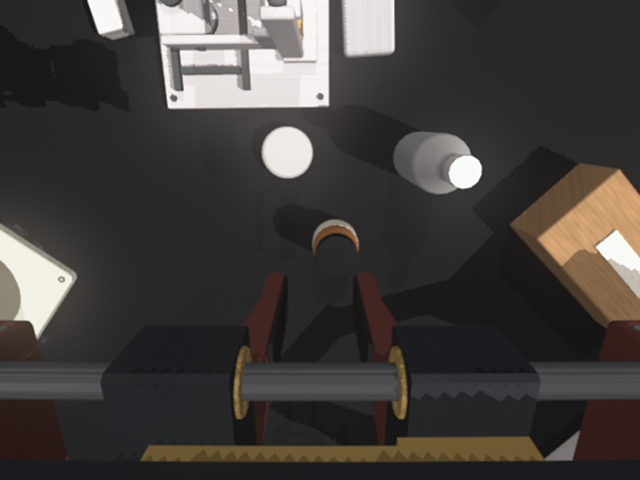

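The wrist view shows the press at the upper left, with its right base edge at row 105 and its corners at (173,97) and (320,97). Dish, jar and bottle are well below the fingers. Moving on towards the bar.

{"api": "move_arm", "payload": {"steps": [[[1,-0.15,0],0,0.67],[[1,-0.15,0],0,0.67],[[1,-0.15,0],0,0.67],[[1,-0.15,0],0,0.67],[[1,-0.15,0],0,0.67],[[0.8,-0.15,0],0,0.67],[[0.4,-0.1,0],0,0.67],[[0,0,0],0.03,0.67],[[0,0,0],0,0.67]]}}

```text
t: 4.97
ee_pos: [534.6, -190.6, 330.0]
orientation: [2.968, 1.03, -0.001]
ft_force: [0.1, -0.4, 0.4]
width: 29.1
grasp_force: 0.0
```

```bash
python3 - <<'E'
from fit import *
q=np.load('q.npy'); where(q,(63,0,330)); d=cam('wrist'); cv2.imwrite('pics/w2.png',d['image'][:,:,::-1])
import pickle; pickle.dump(d,open('w2.pkl','wb'))
print(proj(d,W(q,[(69,40,236),(69,-40,236),(57,0,236),(21,31,236),(21,-31,236),(69,40,244),(69,-40,244)])).round(1).tolist())
E
```

```text
t 4.97 tcp [ 534.6 -190.6  330. ] w 29.1 f [ 0.1 -0.4  0.4] gf 0.0
tcp in press [ 65.7 -36.9 330. ] tooly minus pressx deg -0.24 tilt [-6.e-04 -2.e-04 -1.e+00]
shift units [ 1.48 -0.11  0.  ]
[[323.7, 127.4], [323.8, 240.2], [306.8, 186.3], [253.5, 141.4], [258.2, 228.7], [323.9, 127.5], [324.0, 243.5]]
```

View pics/w2.png

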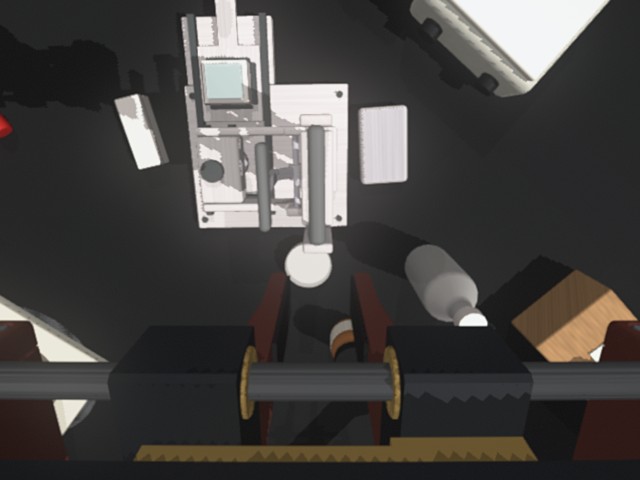

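The wrist view shows the top bar from (316,125) to (317,243) and the trigger bar from (262,143) to (265,230), near the predicted positions. I'll read the exact edges from intensity profiles.

```bash
python3 - <<'E'
from fit import *
import pickle
d=pickle.load(open('w2.pkl','rb')); q=np.load('q.npy'); g=cv2.cvtColor(d['image'],cv2.COLOR_RGB2GRAY).astype(int)
for r in (150,190,220): print(r,g[r-2:r+3,248:332].mean(0).astype(int).tolist())
print('col316',g[115:135,314:318].mean(1).astype(int).tolist(),g[228:252,314:318].mean(1).astype(int).tolist())
for h in (0,8):
  for y in(30,0,-30):
    print(h,y,proj(d,W(q,[(69,y,236+h),(57,y,236+h),(57,y,220+h),(21,y,236+h),(29,y,236+h)])).round(1).tolist())
E
```

```text
150 [167, 168, 167, 168, 169, 165, 138, 105, 107, 120, 129, 135, 138, 139, 136, 131, 124, 112, 100, 93, 88, 88, 88, 87, 116, 162, 186, 189, 184, 175, 171, 171, 171, 172, 172, 172, 172, 173, 173, 173, 173, 174, 175, 172, 156, 148, 155, 154, 150, 145, 143, 150, 156, 180, 212, 225, 224, 225, 217, 168, 109, 101, 112, 121, 128, 133, 135, 137, 139, 141, 143, 143, 141, 138, 134, 126, 139, 193, 225, 230, 237, 241, 240, 235]
190 [203, 203, 202, 202, 206, 213, 214, 208, 181, 131, 108, 116, 127, 133, 137, 140, 139, 136, 129, 116, 100, 97, 109, 114, 104, 107, 166, 222, 234, 233, 232, 232, 232, 232, 232, 232, 232, 232, 232, 232, 233, 233, 233, 234, 233, 204, 156, 143, 145, 138, 131, 151, 183, 189, 203, 229, 235, 230, 225, 201, 149, 103, 101, 113, 121, 128, 132, 134, 136, 139, 141, 142, 141, 138, 133, 123, 135, 204, 236, 236, 237, 239, 238, 234]
220 [215, 215, 215, 215, 215, 215, 215, 215, 218, 214, 176, 119, 105, 118, 128, 134, 137, 139, 138, 135, 125, 105, 97, 137, 189, 215, 216, 215, 215, 215, 215, 215, 215, 216, 215, 215, 216, 215, 215, 215, 215, 215, 215, 216, 216, 215, 216, 215, 215, 215, 21
[... 211 characters left out ...]
34, 234, 206, 127, 107, 122, 128, 133, 137, 139, 139, 139, 139] [131, 131, 131, 131, 131, 131, 131, 130, 130, 130, 130, 130, 130, 129, 122, 113, 123, 173, 223, 231, 232, 231, 230, 225]
0 30 [[323.8, 142.6], [306.2, 142.7], [307.0, 141.6], [253.6, 142.9], [265.3, 142.9]]
0 0 [[323.8, 186.2], [306.8, 186.3], [307.6, 182.9], [255.9, 186.5], [267.2, 186.5]]
0 -30 [[323.8, 227.1], [307.4, 227.2], [308.1, 221.6], [258.2, 227.4], [269.1, 227.3]]
8 30 [[323.9, 143.2], [305.8, 143.2], [306.6, 142.1], [251.5, 143.5], [263.6, 143.4]]
8 0 [[323.9, 188.1], [306.4, 188.2], [307.2, 184.5], [254.0, 188.4], [265.6, 188.4]]
8 -30 [[324.0, 230.2], [307.0, 230.2], [307.8, 224.3], [256.3, 230.4], [267.6, 230.4]]
```

{"api": "move_arm", "payload": {"steps": [[[0.74,-0.04,0],-0.05,0.67],[[0.74,-0.05,0],0,0.67],[[0,0,0.8],0,0.67],[[0,0,0.8],0,0.67],[[0,0,0.8],0,0.67],[[0,0,0.5],0,0.67],[[0,0,0.3],0,0.67],[[0,0,0.3],0,0.67],[[0,0,0.3],0,0.67],[[0,0,0.3],0,0.67],[[0,0,0.3],0,0.67],[[0,0,0.3],0,0.67],[[0,0,0.3],0,0.67],[[0,0,0],0,0.67]]}}

```text
t: 6.18
ee_pos: [561.7, -165.4, 203.5]
orientation: [-2.965, -1.035, 0.003]
ft_force: [-0.0, 0.0, -0.6]
width: 29.3
grasp_force: 0.0
```

```bash
python3 - <<'E'
from fit import *
q=np.load('q.npy'); where(q,(63.6,0,212)); d=cam('wrist'); cv2.imwrite('pics/w3.png',d['image'][120:360,150:470][:,:,::-1].repeat(2,0).repeat(2,1))
E
```

```text
t 6.18 tcp [ 561.7 -165.4  203.5] w 29.3 f [-0.   0.  -0.6] gf 0.0
tcp in press [ 6.290e+01 -1.000e-01  2.035e+02] tooly minus pressx deg -0.03 tilt [-2.3e-03  7.0e-04 -1.0e+00]
shift units [ 0.    0.03 -0.34]
```

View pics/w3.png

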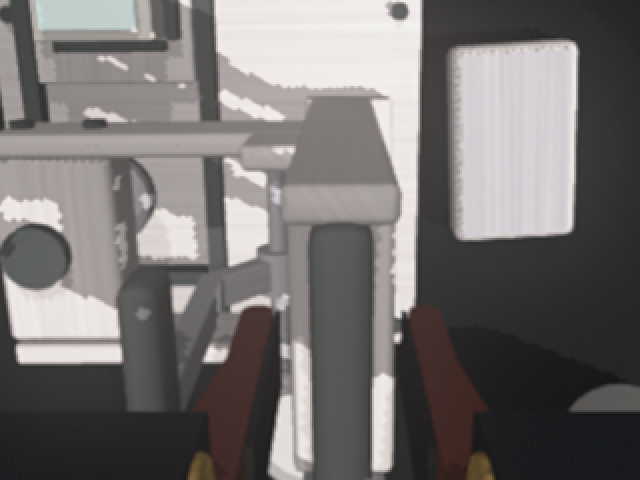

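The bar (crop column 340) sits between the finger pads (about 275 and 405), and the front finger fits in the gap behind the trigger. I'll raise slightly, then close on the bar.

{"api": "move_arm", "payload": {"steps": [[[0,0,-0.3],0,0.67],[[0,0.01,0],0,0.8],[[0,0,0],0,1],[[0,0,0],0,1],[[0,0,0],0,1],[[0,0,0],0,1]]}}

```text
t: 6.73
ee_pos: [562.5, -165.3, 213.4]
orientation: [-2.965, -1.036, -0.0]
ft_force: [-1.8, 3.7, 5.9]
width: 11.7
grasp_force: 30.0
```

{"api": "move_arm", "payload": {"steps": [[[0,0,-0.15],0,1],[[0,0,-0.2],0,1],[[0,0,-0.2],0,1],[[0,0,-0.2],0,1],[[0,0,-0.2],0,1],[[0,0,-0.2],0,1],[[0,0,-0.2],0,1],[[0,0,-0.2],0,1],[[0,0,-0.2],0,1],[[0,0,0],0,1],[[0,0,0],0,1]]}}

```text
t: 7.65
ee_pos: [562.4, -165.3, 255.6]
orientation: [-2.964, -1.035, 0.001]
ft_force: [3.0, 3.9, -8.2]
width: 11.5
grasp_force: 30.0
```

```bash
python3 - <<'E'
from fit import *
q=np.load('q.npy'); where(q)
E
```

```text
t 7.65 tcp [ 562.4 -165.3  255.6] w 11.5 f [ 3.   3.9 -8.2] gf 30.0
tcp in press [ 63.2   0.6 255.6] tooly minus pressx deg -0.03 tilt [-0.0011  0.0013 -1.    ]
```

{"api": "move_arm", "payload": {"steps": [[[0,0,0.04],0,1],[[0,0,0.04],0,1],[[0,0,0.04],0,1],[[0,0,0],0,1]]}}

```text
t: 7.98
ee_pos: [562.4, -165.3, 253.6]
orientation: [-2.965, -1.035, 0.0]
ft_force: [-0.5, 6.2, -3.4]
width: 11.9
grasp_force: 30.0
```

{"api": "move_arm", "payload": {"steps": [[[0,0,0.03],0,0.85],[[0,0,0],0,0.75],[[0,0,0],0,0.67],[[0,0,0],0,0.67],[[0,0,-0.3],0,0.67],[[0,0,-0.5],0,0.67],[[0,0,-0.8],0,0.67],[[0,0,-0.9],0,0.67],[[0,0,-0.5],0,0.67]]}}

```text
t: 8.73
ee_pos: [563.5, -166.5, 330.8]
orientation: [2.964, 1.034, 0.004]
ft_force: [-0.6, 0.2, 0.6]
width: 28.8
grasp_force: 0.0
```

```bash
python3 - <<'E'
from fit import *
q=np.load('q.npy'); where(q,(-40,245,330))
d=cam('side'); a=d['image'][130:310,220:460][:,:,::-1]; cv2.imwrite('pics/s4.png',cv2.resize(a,(800,600),interpolation=cv2.INTER_CUBIC))
print(((proj(d,W(q,[(63,0,236+32),(63,0,236+40),(-60,0,72),(-60,0,80),(-40,0,72)]))-[220,130])*3.3333).round().tolist())
E
```

```text
t 8.73 tcp [ 563.5 -166.5  330.8] w 28.8 f [-0.6  0.2  0.6] gf 0.0
tcp in press [ 64.8   0.7 330.8] tooly minus pressx deg -0.05 tilt [ 0.0031 -0.0013 -1.    ]
shift units [ 9.77 -4.2   0.04]
[[331.0, 35.0], [332.0, 26.0], [375.0, 362.0], [375.0, 355.0], [367.0, 341.0]]
```

View pics/s4.png

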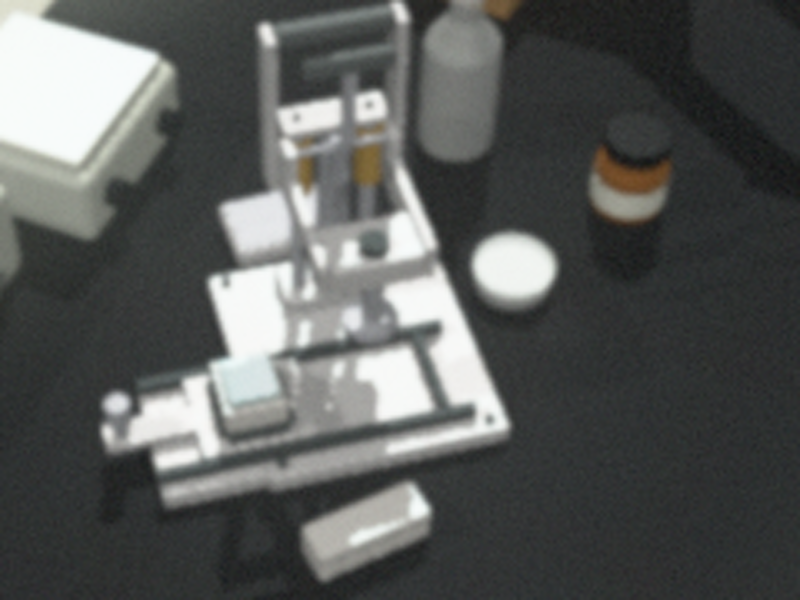

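Head hangs by itself: the bar in the side crop is at (335,25), against (338,74) before, about 40 mm up. The foot (372,310) is well clear. Next is the slide knob at (117,405).

{"api": "move_arm", "payload": {"steps": [[[1,-0.46,0],0,0.8],[[1,-0.46,0],0,1],[[1,-0.46,0],0,1],[[1,-0.46,0],0,1],[[1,-0.46,0],0,1],[[1,-0.46,0],0,1],[[1,-0.46,0],0,1],[[1,-0.46,0],0,1],[[0.97,-0.46,0],0,1],[[0,-0.03,0.9],0,1],[[0,0,1],0,1],[[0,0,1],0,1],[[0,0,1],0,1],[[0,0,1],0,1],[[0,0,1],0,1],[[0,0,1],0,1],[[0,0,1],0,1],[[0,0,0],0,1],[[0,0,0],0,1]]}}

```text
t: 10.37
ee_pos: [672.4, 55.0, 128.9]
orientation: [-2.965, -1.035, 0.005]
ft_force: [-0.3, 0.7, 0.2]
width: 0.5
grasp_force: 0.0
```

```bash
python3 - <<'E'
from fit import *
q=np.load('q.npy'); where(q,(-39.5,225,45))
d=cam('wrist'); cv2.imwrite('pics/w5.png',d['image'][:,:,::-1])
print(proj(d,W(q,[(-40,184.7,61),(-40,184.7,39)])).round().tolist())
E
```

```text
t 10.37 tcp [672.4  55.  128.9] w 0.5 f [-0.3  0.7  0.2] gf 0.0
tcp in press [-40.6 223.8 128.9] tooly minus pressx deg -0.04 tilt [-3.2e-03 -4.0e-04 -1.0e+00]
shift units [0.06 0.05 3.36]
[[320.0, 300.0], [320.0, 287.0]]
```

View pics/w5.png

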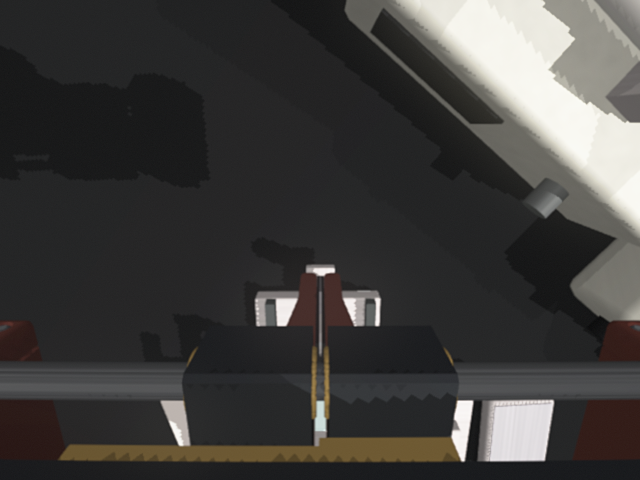

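The wrist view shows the shut fingers just outside the slide end (320,268). A white instrument at the upper right, with a corner near (575,285), needs a clearance check before descending.

```bash
python3 - <<'E'
from fit import *
q=np.load('q.npy'); d=cam('wrist'); s=cam('side')
c,sn=np.cos(q[2]),np.sin(q[2])
def P(X): e=X[:2]-q[:2]; return [round(c*e[0]+sn*e[1]),round(-sn*e[0]+c*e[1]),round(X[2])]
for uv in [(345,5),(435,165),(545,200),(572,285),(600,325)]:
    print(uv,[P(ray(d,uv,z)) for z in (0,60,120)])
for uv in [(95,235),(175,130),(80,165),(165,60)]:
    uv=(220+uv[0]/3.3333,130+uv[1]/3.3333); print('side',uv,[P(ray(s,uv,z)) for z in (0,60,120)])
E
```

```text
(345, 5) [[-22, 385, 0], [-25, 369, 60], [-29, 352, 120]]
(435, 165) [[52, 273, 0], [33, 279, 60], [15, 285, 120]]
(545, 200) [[145, 245, 0], [108, 257, 60], [70, 269, 120]]
(572, 285) [[183, 169, 0], [138, 196, 60], [92, 224, 120]]
(600, 325) [[217, 128, 0], [165, 164, 60], [112, 200, 120]]
side (248.50028500285003, 200.50070500705007) [[181, 166, 0], [123, 170, 60], [66, 173, 120]]
side (272.50052500525004, 169.00039000390004) [[286, 78, 0], [222, 87, 60], [158, 96, 120]]
side (244.00024000240003, 179.50049500495004) [[264, 164, 0], [202, 168, 60], [139, 172, 120]]
side (269.50049500495004, 148.0001800018) [[378, 68, 0], [308, 78, 60], [239, 88, 120]]
```

The instrument is about 75 mm high and beyond x≈100, so the gripper body (bottom at 125 mm) and fingers clear it. Descending and pushing.

{"api": "move_arm", "payload": {"steps": [[[0.05,0.04,0.9],0,1],[[0,0,0.9],0,1],[[0,0,0.8],0,1],[[0,0,0.5],0,1],[[0,0,0.24],0,1],[[0,0,0],0,1],[[-0.4,0,0],0,1],[[-0.3,0,0],0,1],[[-0.2,0,0],0,1],[[-0.2,0,0],0,1],[[-0.2,0,0],0,1],[[-0.2,0,0],0,1],[[0,0,0],0,1]]}}

```text
t: 11.6
ee_pos: [645.0, 31.2, 47.0]
orientation: [2.966, 1.035, -0.0]
ft_force: [0.4, 0.7, 1.1]
width: 0.5
grasp_force: 0.0
```

```bash
python3 - <<'E'
from fit import *
q=np.load('q.npy'); where(q,(-39.5,120,45))
E
```

```text
t 11.60 tcp [645.   31.2  47. ] w 0.5 f [0.4 0.7 1.1] gf 0.0
tcp in press [-39.1 187.5  47. ] tooly minus pressx deg -0.06 tilt [-1.e-04 -2.e-04 -1.e+00]
shift units [-2.7  -0.01  0.08]
```

{"api": "move_arm", "payload": {"steps": [[[-0.25,0,0],0,1],[[-0.25,0,0],0,1],[[-0.25,0,0],0,1],[[-0.25,0,0],0,1],[[-0.25,0,0],0,1],[[-0.25,0,0],0,1],[[-0.25,0,0],0,1],[[-0.25,0,0],0,1]]}}

```text
t: 12.27
ee_pos: [606.0, 0.3, 46.7]
orientation: [2.966, 1.035, 0.0]
ft_force: [1.6, 0.6, 0.4]
width: 0.7
grasp_force: 0.9
```

```bash
python3 - <<'E'
from fit import *
q=np.load('q.npy'); where(q,(-39.5,120,45))
d=cam('top'); b=cams.boxes_of('top','specimen'); print([(np.round(x['rect'],1).tolist(),x['p']) for x in b][:2])
s=cam('side'); a=np.vstack([cv2.resize(d['image'][150:300,240:400],(640,300)),cv2.resize(s['image'][190:290,220:380],(640,300))]) if 0 else cv2.resize(s['image'][130:310,220:460],(800,600),interpolation=cv2.INTER_CUBIC)
cv2.imwrite('pics/s6.png',a[:,:,::-1])
E
```

```text
t 12.27 tcp [6.06e+02 3.00e-01 4.67e+01] w 0.7 f [1.6 0.6 0.4] gf 0.9
tcp in press [-39.2 137.8  46.7] tooly minus pressx deg -0.04 tilt [ 1.e-04 -0.e+00 -1.e+00]
shift units [-0.71 -0.01  0.07]
[([374.0, 213.4, 19.7, 24.8], 0.73)]
```

View pics/s6.png

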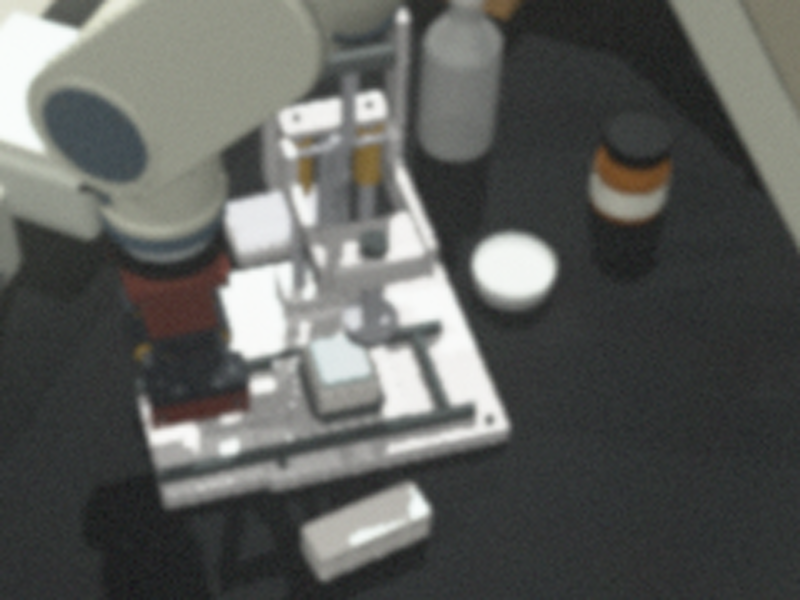

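The side view shows the specimen at crop (342,360), riding smoothly towards the foot (372,310), with the arm clear of the head. I'll continue slowly.

{"api": "move_arm", "payload": {"steps": [[[-0.15,0,0],0,1],[[-0.12,0,0],0,1],[[-0.1,0,0],0,1],[[-0.1,0,0],0,1],[[-0.08,0,0],0,1],[[-0.08,0,0],0,1],[[-0.08,0,0],0,1],[[-0.08,0,0],0,1],[[0,0,0],0,1]]}}

```text
t: 13.17
ee_pos: [590.5, -11.8, 46.6]
orientation: [-2.966, -1.035, 0.001]
ft_force: [-0.4, 0.9, -0.7]
width: 0.6
grasp_force: 0.2
```

{"api": "move_arm", "payload": {"steps": [[[-0.06,0,0],0,1],[[-0.06,0,0],0,1],[[-0.06,0,0],0,1],[[-0.06,0,0],0,1],[[0,0,0],0,1]]}}

```text
t: 13.58
ee_pos: [587.7, -14.3, 46.9]
orientation: [-2.966, -1.034, -0.006]
ft_force: [5.5, 8.1, -4.3]
width: 0.3
grasp_force: 4.7
```

{"api": "move_arm", "payload": {"steps": [[[-0.05,0,0],0,1],[[0,0,0],0,1]]}}

```text
t: 13.75
ee_pos: [587.7, -14.4, 47.0]
orientation: [-2.966, -1.034, -0.009]
ft_force: [7.6, 12.3, -6.3]
width: 0.2
grasp_force: 6.8
```

```bash
python3 - <<'E'
from fit import *
q=np.load('q.npy'); where(q,(-39.5,140,45))
E
```

```text
t 13.75 tcp [587.7 -14.4  47. ] w 0.2 f [ 7.6 12.3 -6.3] gf 6.8
tcp in press [-39.1 114.4  47. ] tooly minus pressx deg -0.1 tilt [ 0.0052  0.0022 -1.    ]
shift units [ 1.03 -0.02  0.09]
```

{"api": "move_arm", "payload": {"steps": [[[0.3,0,0],0,1],[[0.6,0,0],0,1],[[0.6,0,0],0,1],[[0,0,-0.9],0,1],[[0,0,-1],0,1],[[0,0,-1],0,0.5],[[0,0,-1],0,0],[[0,0,-1],0,0],[[0,0,-1],0,0],[[0,0,-1],0,0],[[0,0,-1],0,0],[[0,0,-1],0,0],[[0,0,-1],0,0],[[0,0,-1],0,0],[[0,0,-0.6],0,0],[[0,0,0],0,0]]}}

```text
t: 15.08
ee_pos: [616.1, 7.0, 338.2]
orientation: [2.964, 1.035, 0.009]
ft_force: [0.2, 1.2, 0.5]
width: 70.4
grasp_force: 0.0
```

```bash
python3 - <<'E'
from fit import *
q=np.load('q.npy'); where(q,(45.6,0,330))
d=cam('wrist'); cv2.imwrite('pics/w7.png',d['image'][:,:,::-1])
s=cam('side'); cv2.imwrite('pics/s7.png',cv2.resize(s['image'][130:310,220:460],(800,600),interpolation=cv2.INTER_CUBIC)[:,:,::-1])
E
```

```text
t 15.08 tcp [616.1   7.  338.2] w 70.4 f [0.2 1.2 0.5] gf 0.0
tcp in press [-38.2 149.9 338.2] tooly minus pressx deg -0.05 tilt [ 6.e-03 -5.e-04 -1.e+00]
shift units [-5.99  3.35  0.31]
```

View pics/s7.png

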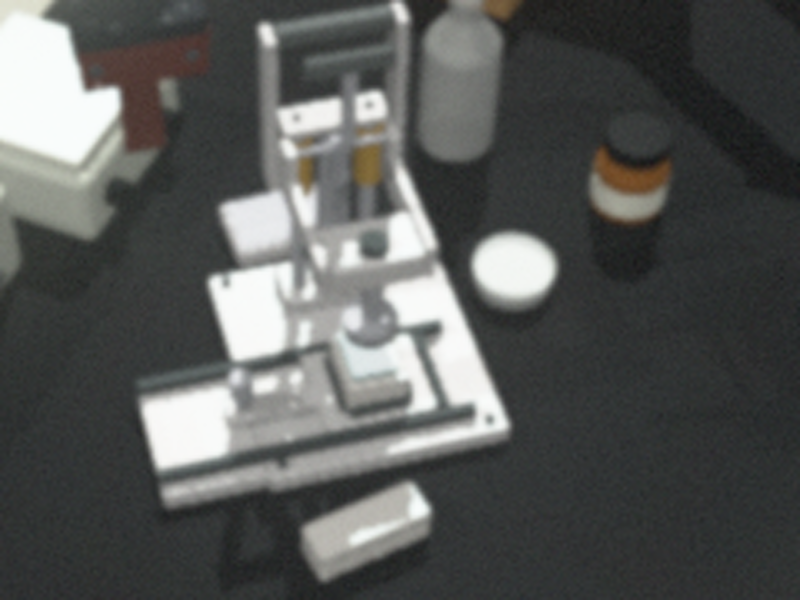

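The side view shows the specimen under the raised foot (glass at (370,360), knob at (240,385)) and the head still up. I'll check the slide against the predicted home projection while moving back over the bars.

{"api": "move_arm", "payload": {"steps": [[[-0.9,0.5,0],0,0],[[-0.9,0.5,0],0,0],[[-0.9,0.5,0],0,0],[[-0.9,0.5,0],0,0],[[-0.9,0.5,0],0,0],[[-0.9,0.5,0],0,0],[[-0.59,0.35,0],0,0],[[0,0,0],0,0],[[0,0,0],0,0]]}}

```text
t: 15.93
ee_pos: [548.6, -151.8, 332.5]
orientation: [-2.965, -1.032, 0.004]
ft_force: [0.0, -0.1, -0.1]
width: 87.4
grasp_force: 0.0
```

```bash
python3 - <<'E'
from fit import *
q=np.load('q.npy'); where(q,(45.6,0,250))
d=cam('side')
for s in (0.3,80,85,90): print(s,((proj(d,W(q,[(-40,185-s,61),(-40,90-s,60)]))-[220,130])*3.3333).round().tolist())
E
```

```text
t 15.93 tcp [ 548.6 -151.8  332.5] w 87.4 f [ 0.  -0.1 -0.1] gf 0.0
tcp in press [ 44.   -1.8 332.5] tooly minus pressx deg -0.15 tilt [-0.0028  0.001  -1.    ]
shift units [0.08 0.07 3.3 ]
0.3 [[113.0, 402.0], [245.0, 376.0]]
80 [[224.0, 380.0], [353.0, 354.0]]
85 [[231.0, 378.0], [360.0, 353.0]]
90 [[238.0, 377.0], [366.0, 351.0]]
```

{"api": "move_arm", "payload": {"steps": [[[0.08,0.07,0.5],-0.03,0],[[0,0,0.6],0,0],[[0,0,0.6],0,0],[[0,0,0.5],0,0],[[0,0,0.4],0,0],[[0,0,0.4],0,0],[[0,0,0.3],0,0],[[0,0,0],0,0.2],[[0,0,0],0,0.28],[[0,0,0],0,0.28]]}}

```text
t: 16.82
ee_pos: [552.7, -151.7, 252.2]
orientation: [2.964, 1.039, 0.001]
ft_force: [-0.6, -0.5, 1.0]
width: 71.5
grasp_force: 0.0
```

```bash
python3 - <<'E'
from fit import *
q=np.load('q.npy'); where(q,(45.6,0,250))
d=cam('wrist'); cv2.imwrite('pics/w8.png',d['image'][100:370,140:500][:,:,::-1].repeat(2,0).repeat(2,1))
E
```

```text
t 16.82 tcp [ 552.7 -151.7  252.2] w 71.5 f [-0.6 -0.5  1. ] gf 0.0
tcp in press [ 46.4   1.5 252.2] tooly minus pressx deg 0.11 tilt [ 9.e-04 -2.e-04 -1.e+00]
shift units [-0.06 -0.03  0.09]
```

View pics/w8.png

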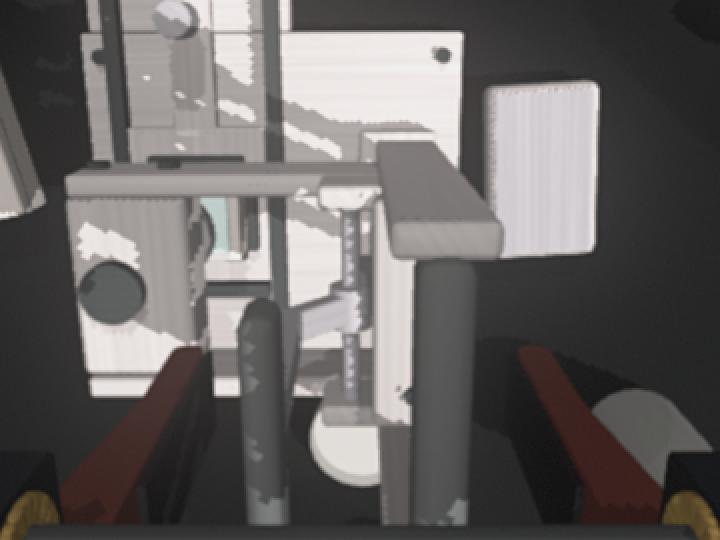

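The trigger bar (crop column 262) and top bar (445) both lie between the open fingers (about 200 and 525). I'll close to 54 mm and pull the rear finger against the top bar first, so it is held before the trigger moves.

{"api": "move_arm", "payload": {"steps": [[[-0.06,0,0.08],-0.02,0.39],[[0,0,0],0,0.39],[[0,0,0],0,0.39],[[0,-0.1,0],0,0.39],[[0,-0.1,0],0,0.39],[[0,-0.08,0],0,0.39],[[0,0,0],0,0.39]]}}

```text
t: 17.45
ee_pos: [548.7, -149.6, 249.9]
orientation: [2.957, 1.04, 0.005]
ft_force: [9.0, -12.5, -8.9]
width: 53.8
grasp_force: 7.7
```

```bash
cat > w.py <<'E'
from fit import *
q=np.load('q.npy'); where(q)
o=ctrl.get_obs(); f=o['ft_force']; c,s=np.cos(q[2]),np.sin(q[2]); print('force in press', np.round([c*f[0]+s*f[1],-s*f[0]+c*f[1],f[2]],1))
E
python3 w.py
```

```text
t 17.45 tcp [ 548.7 -149.6  249.9] w 53.8 f [  9.  -12.5  -8.9] gf 7.7
tcp in press [ 42.4  -0.3 249.9] tooly minus pressx deg 0.23 tilt [ 0.0053 -0.0053 -1.    ]
force in press [15.4 -0.7 -8.9]
```

{"api": "move_arm", "payload": {"steps": [[[0,0,0],0,0.46],[[0,0.08,0],0,0.53],[[0,0.1,0],0,0.6],[[0,0.1,0],0,1],[[0,0.1,0],0,1],[[0,0,0],0,1],[[0,0,0],0,1]]}}

```text
t: 18.03
ee_pos: [554.6, -156.9, 249.7]
orientation: [2.959, 1.04, 0.004]
ft_force: [9.1, -12.0, -8.1]
width: 35.2
grasp_force: 29.8
```

```bash
python3 w.py
```

```text
t 18.03 tcp [ 554.6 -156.9  249.7] w 35.2 f [  9.1 -12.   -8.1] gf 29.8
tcp in press [ 51.7  -0.3 249.7] tooly minus pressx deg 0.19 tilt [ 0.0044 -0.004  -1.    ]
force in press [15.1 -0.4 -8.1]
```

{"api": "move_arm", "payload": {"steps": [[[0,0.04,0],0,1],[[0,0.03,0.04],0,1],[[0,0,0.08],0,1],[[0,0,0.08],0,1],[[0,0,0.08],0,1],[[0,0,0],0,1]]}}

```text
t: 18.53
ee_pos: [554.6, -157.0, 241.9]
orientation: [2.962, 1.041, 0.002]
ft_force: [7.9, -7.6, -7.3]
width: 34.0
grasp_force: 29.4
```

```bash
python3 w.py
```

```text
t 18.53 tcp [ 554.6 -157.   241.9] w 34.0 f [ 7.9 -7.6 -7.3] gf 29.4
tcp in press [ 51.8  -0.4 241.9] tooly minus pressx deg 0.2 tilt [ 0.0018 -0.0019 -1.    ]
force in press [10.9  1.4 -7.3]
```

{"api": "move_arm", "payload": {"steps": [[[0,0,0.06],0,1],[[0,0,0.06],0,1],[[0,0,0.06],0,1],[[0,0,0.06],0,1],[[0,0,0.06],0,1],[[0,0,0],0,1]]}}

```text
t: 19.03
ee_pos: [554.6, -157.0, 234.6]
orientation: [2.962, 1.041, 0.002]
ft_force: [6.6, -7.1, -8.6]
width: 34.5
grasp_force: 29.4
```

```bash
python3 w.py; python3 - <<'E'
from fit import *
q=np.load('q.npy')
d=cam('side'); cv2.imwrite('pics/s9.png',cv2.resize(d['image'][190:270,270:390],(780,520),interpolation=cv2.INTER_CUBIC)[:,:,::-1])
E
```

```text
t 19.03 tcp [ 554.6 -157.   234.6] w 34.5 f [ 6.6 -7.1 -8.6] gf 29.4
tcp in press [ 51.8  -0.3 234.6] tooly minus pressx deg 0.2 tilt [ 0.0019 -0.0019 -1.    ]
force in press [ 9.7  0.8 -8.6]
```

View pics/s9.png

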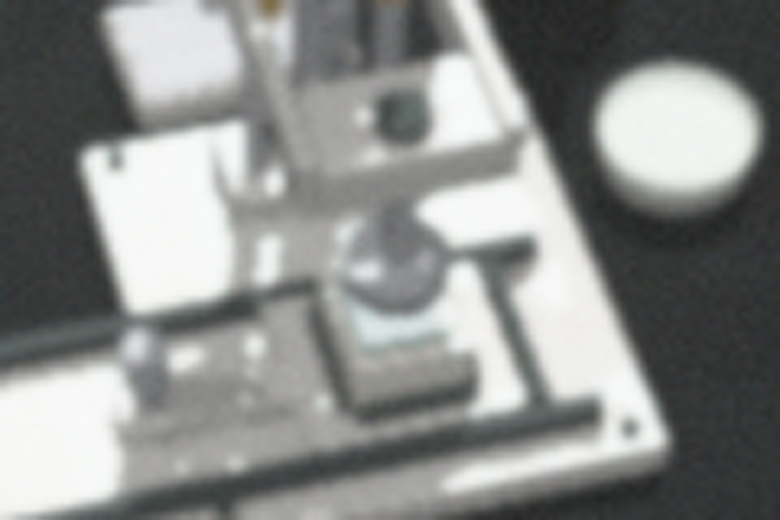

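The foot (395,270) hovers just over the glass (400,325), with the weight (about 8 N) still in the hand. I'll lower in small steps and watch the force.

{"api": "move_arm", "payload": {"steps": [[[0,0,0.03],0,1],[[0,0,0.03],0,1],[[0,0,0.03],0,1],[[0,0,0],0,1]]}}

```text
t: 19.42
ee_pos: [554.6, -157.0, 232.4]
orientation: [2.962, 1.041, 0.002]
ft_force: [7.0, -6.6, -8.8]
width: 34.2
grasp_force: 29.4
```

{"api": "move_arm", "payload": {"steps": [[[0,0,0.03],0,1],[[0,0,0.03],0,1],[[0,0,0],0,1]]}}

```text
t: 19.67
ee_pos: [554.6, -156.9, 230.9]
orientation: [2.962, 1.041, 0.002]
ft_force: [6.6, -8.2, -8.4]
width: 34.5
grasp_force: 29.4
```

{"api": "move_arm", "payload": {"steps": [[[0,0,0.03],0,1],[[0,0,0.03],0,1],[[0,0,0],0,1]]}}

```text
t: 19.92
ee_pos: [554.6, -157.0, 229.5]
orientation: [2.962, 1.041, 0.002]
ft_force: [5.7, -8.2, -7.9]
width: 34.4
grasp_force: 29.4
```

{"api": "move_arm", "payload": {"steps": [[[0,0,0.03],0,1],[[0,0,0.03],0,1],[[0,0,0],0,1]]}}

```text
t: 20.17
ee_pos: [554.6, -157.0, 227.9]
orientation: [2.961, 1.041, 0.002]
ft_force: [6.3, -7.5, -7.6]
width: 34.6
grasp_force: 29.4
```

{"api": "move_arm", "payload": {"steps": [[[0,0,0.03],0,1],[[0,0,0.02],0,1],[[0,0,0],0,1]]}}

```text
t: 20.42
ee_pos: [554.6, -157.0, 226.7]
orientation: [2.962, 1.041, 0.002]
ft_force: [6.4, -7.5, -7.8]
width: 34.8
grasp_force: 29.4
```

{"api": "move_arm", "payload": {"steps": [[[0,0,0.03],0,1],[[0,0,0.02],0,1],[[0,0,0],0,1]]}}

```text
t: 20.67
ee_pos: [554.6, -157.0, 225.5]
orientation: [2.962, 1.041, 0.002]
ft_force: [6.5, -6.4, -8.2]
width: 34.5
grasp_force: 29.4
```

```bash
python3 w.py; python3 - <<'E'
from fit import *
d=cam('side'); cv2.imwrite('pics/s10.png',cv2.resize(d['image'][190:270,270:390],(780,520),interpolation=cv2.INTER_CUBIC)[:,:,::-1])
a=cv2.imread('pics/s9.png',0); b=cv2.imread('pics/s10.png',0)
w=lambda im:im[190:330,330:460]
print(cv2.phaseCorrelate(np.float32(w(a)),np.float32(w(b)),cv2.createHanningWindow((130,140),cv2.CV_32F)))
q=np.load('q.npy')
for h in (16,20,24,28): print(h,((proj(d,W(q,[(-60,0,40+h),(-40,0,40+h)]))-[270,190])*6.5).round(1).tolist())
E
```

```text
t 20.67 tcp [ 554.6 -157.   225.5] w 34.5 f [ 6.5 -6.4 -8.2] gf 29.4
tcp in press [ 51.8  -0.4 225.5] tooly minus pressx deg 0.2 tilt [ 0.0019 -0.0019 -1.    ]
force in press [ 9.1  1.1 -8.2]
((-0.3145519342151175, 0.03378209267236798), 0.13700365451137717)
16 [[404.2, 343.1], [389.4, 302.1]]
20 [[404.5, 336.3], [389.6, 295.3]]
24 [[404.8, 329.4], [389.9, 288.4]]
28 [[405.1, 322.6], [390.1, 281.5]]
```

View pics/s10.png

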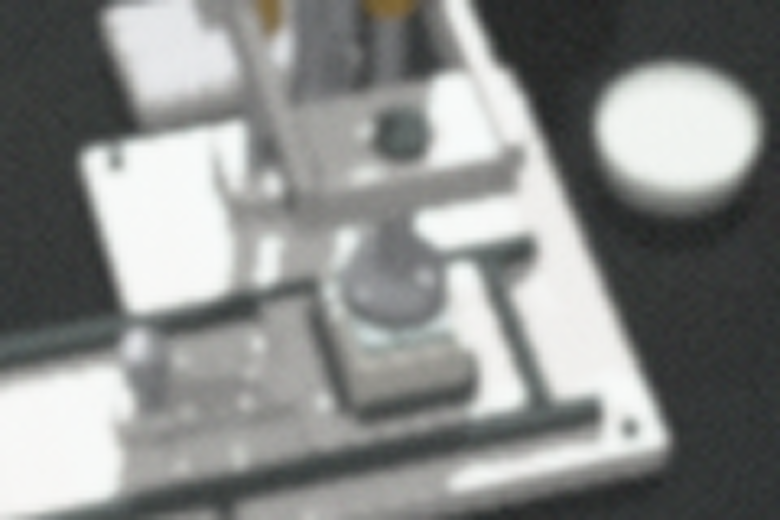

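That makes 12 pictures viewed, over the limit of 10, so I'll view no more. The foot rim is now at (395,328), just above the glass, and the force still shows the full weight. The head must have started at 8 mm. I'll continue by force alone.

{"api": "move_arm", "payload": {"steps": [[[0,0,0.02],0,1],[[0,0,0.02],0,1],[[0,0,0.02],0,1],[[0,0,0],0,1]]}}

```text
t: 21.05
ee_pos: [554.6, -157.0, 224.0]
orientation: [2.962, 1.041, 0.002]
ft_force: [6.5, -6.4, -7.9]
width: 34.7
grasp_force: 29.4
```

{"api": "move_arm", "payload": {"steps": [[[0,0,0.02],0,1],[[0,0,0.02],0,1],[[0,0,0],0,1]]}}

```text
t: 21.3
ee_pos: [554.6, -157.0, 223.0]
orientation: [2.962, 1.041, 0.002]
ft_force: [7.1, -6.2, -7.2]
width: 34.8
grasp_force: 29.5
```

{"api": "move_arm", "payload": {"steps": [[[0,0,0.02],0,1],[[0,0,0.02],0,1],[[0,0,0],0,1]]}}

```text
t: 21.55
ee_pos: [554.7, -157.0, 222.9]
orientation: [2.961, 1.041, 0.002]
ft_force: [3.4, -7.0, -0.6]
width: 34.3
grasp_force: 29.6
```

The weight has gone from the hand to the glass (fz ≈ 0, z stopped at 222.9). Letting go and retreating upwards.

{"api": "move_arm", "payload": {"steps": [[[0,0,0],0,0.5],[[0,0,0],0,0.3],[[0,0,0],0,0.1],[[0,0,0],0,0],[[0,-0.1,0],0,0],[[0,-0.1,0],0,0],[[0,0,0],0,0],[[0,0,0],0,0],[[0,0,-0.3],0,0],[[0,0,-0.6],0,0],[[0,0,-1],0,0],[[0,0,-1],0,0],[[0,0,-1],0,0],[[0,0,0],0,0]]}}

```text
t: 22.72
ee_pos: [553.1, -152.7, 325.9]
orientation: [2.959, 1.04, 0.011]
ft_force: [0.9, 0.1, -0.2]
width: 87.6
grasp_force: 0.0
```

```bash
python3 w.py; python3 - <<'E'
from fit import *
d=cam('side'); b=cv2.resize(d['image'][190:270,270:390],(780,520),interpolation=cv2.INTER_CUBIC)[:,:,::-1]
a=cv2.imread('pics/s10.png'); g=lambda x:cv2.cvtColor(np.ascontiguousarray(x),cv2.COLOR_BGR2GRAY)
t=g(a)[240:330,335:455]; r=cv2.matchTemplate(g(b)[200:380,320:470],t,cv2.TM_CCOEFF_NORMED); print('foot shift',np.array(cv2.minMaxLoc(r)[3])-[15,40],r.max())
t=g(a)[330:400,115:175]; r=cv2.matchTemplate(g(b)[300:430,90:200],t,cv2.TM_CCOEFF_NORMED); print('knob shift',np.array(cv2.minMaxLoc(r)[3])-[25,30],r.max())
E
```

```text
t 22.72 tcp [ 553.1 -152.7  325.9] w 87.6 f [ 0.9  0.1 -0.2] gf 0.0
tcp in press [ 47.6   1.2 325.9] tooly minus pressx deg 0.21 tilt [ 0.0087 -0.0026 -1.    ]
force in press [ 0.5  0.7 -0.2]
foot shift [0 3] 0.9627031
knob shift [0 0] 0.9977739
```

```bash
python3 -c "
from workcell import ctrl; print(ctrl.close_job())"
```

```text
the job is handed in; nothing more can be done
None
```

The job is handed in at about 23 s: slide pushed home against its stop, head let down gently until the foot rested on the glass, and the arm clear above, though I viewed 12 pictures, over the limit of 10.

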